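Set the stone splitter: strip to the stop, blade down one turn

TASK

Set the green bench splitter for the next cut. Push the long limestone strip along its bed until it is fully home against the length stop, keeping it flat on the bed; then push the hand wheel round by its upright handle, without gripping or forcing it, through exactly one full turn clockwise seen from above, which brings the blade down to just clear of the stone. Leave the loose tools and stones around the machine where they lie.

Things in the scene. Friction and masses are not known exactly. Their poses are not given: they have to be found in the camera images.
- splitter: green bench stone splitter, fixed. Origin on the bench under the middle of the cutting line; x along that line, y along the bed from the stop (-y) to the infeed end (+y). Steel bed plate, top 50 mm above the bench, x +-75, y -170 to 215 mm. At y = 0 columns (x +-90 mm) and a crosshead 56 mm deep (y), up to 190 mm high, the wheel on top. Unused lever at x = 147 mm sloping up along -y to 110 mm.
- stop_face (a point): middle of the face of the length stop, a dark steel plate 70 mm wide standing 30 mm above the bed, 100 mm from the cutting line on the splitter's -y side; its axes are the splitter's. The face looks to +y. The point is 10 mm above the bed.
- strip_nose (a point): middle of the leading end face (towards the stop) of the loose pale limestone strip, 280 x 60 x 20 mm, about 0.85 kg, lying flat on the bed along the splitter's y axis, under the blade. Slides with 4 to 9 N. Point 10 mm above the bed; home when at stop_face. Two guide strips (12 mm high, y = 45 to 155 mm, 3 mm clear of each side) keep it straight.
- strip_tail (a point): middle of the trailing (outer) end face of the same strip, the face to push: 60 mm wide, from 50 to 70 mm above the bench; point 10 mm above the bed, 280 mm from strip_nose. It lies 180 mm from the cutting line on the splitter's +y side when home, 30 to 60 mm farther at the start. The point's y axis points out of this face, away from the stop.
- wheel_centre (a point): centre of the hand wheel, on its vertical axis, at mid height of the rim (227 mm above the bench). Wheel: bright aluminium rim 161 mm outside diameter, rim bar 17 mm thick (top 236 mm above the bench), three spokes, hub 40 mm diameter (top 242 mm above the bench). It keeps its height as it turns.
- handle (a point): middle of the wheel's one upright handle, on the handle's axis, 68 mm from the wheel's axis, 268 mm above the bench. Black handle 26 mm diameter, standing on the rim from 240 to 294 mm above the bench, upright; its sleeve spins freely on its pin. It starts at any direction round the wheel and goes round with it.
- wheel (a joint): angle (rad) that the hand wheel has been turned from where it stood at the start: 0 at the start, growing clockwise seen from above (clockwise lowers the blade), 6.283 after one turn. Stiff screw: it needs about 4 N at the handle to move, 8 N at 0.15 m/s, more if struck, and stays where it is left. No end stops within several turns either way.
- collar: round graduated steel collar, 60 mm diameter, 16 mm high, on top of the crosshead under the wheel's hub; it carries the wheel and its handle. Fixed, does not turn. Origin: middle of its underside, 190 mm above the bench.
- blade_edge (a point): middle of the cutting edge of the upper blade (a steel bar 130 mm long along the splitter's x axis), at first 7 mm above the strip's top; it goes down 5 mm for each clockwise turn of the wheel.
- piece1: loose split piece of limestone, 60 x 100 x 20 mm, flat on the bench beyond the stop; leave alone. Origin: middle of its underside.
- piece2: second loose split piece, same size, near piece1; leave alone.
- chisel: steel pitching chisel, 200 mm long along its y axis, 21 mm thick, lying beside the bed on the robot's side; leave alone. Origin: under its middle.
- offcut: stepped stone offcut, 80 x 60 x 55 mm, beside the bed on the far side; leave alone. Origin: under its middle.
- mallet: round wooden mason's mallet standing on its head, 92 mm diameter, 228 mm high, left on the bench; leave alone. Origin: middle of its underside.
- brush: wooden dust brush, 50 x 235 x 63 mm along its y axis, left on the bench; leave alone. Origin: under the middle of its bristle block.

How it is judged:
By the outcome, as a careful person would: the job done as asked, in the order asked, and still so for the second after the job is handed in, with the robot touching nothing.
It also fails if it takes over 67 s, if anything falls off the work surface, if the arm or the gripper's body presses on something with over 40 N, if the wrist force passes 120 N, or if a joint passes its speed limit or range.

ROBOT

A 6-joint arm with a two-finger parallel gripper is mounted at the origin on the work surface. World frame = base frame: x ahead of the robot, y to its left, z up, the work surface at z = 0. Lengths are in mm, angles in rad, forces in N, time in s.
With the tool pointing down it reaches from about 350 to 875 mm from the base axis. Payload 4.2 kg.
Tool frame: the origin (TCP) lies midway between the tips of the shut fingers; the grasp point (between the pads) lies 19 mm behind it (arm.grasp_offset is the distance from the TCP to the grasp point, in mm); z points along the fingers, y is the direction in which the jaws open and shut (so a half turn about z gives the same grasp; the last joint's range is limited). The gripper opens to 85 mm and grips with 20 to 120 N. Pads are 22 mm wide; open, the fingers measure 114 mm over their backs; the gripper's body (76 mm by 85 mm) begins 54 mm behind the grasp point. The pads swing forward as they close: fully open they stand 13 mm farther back than shut.
Start: joints at [-1.049, 0.385, 0.008, 0, -1.194, -0.259], TCP at [162.383, -603.516, 207.612] pointing down, gripper open.
Joint ranges: [-3.14, 3.14], [-1.21, 2.06], [-1.07, 1.41], [-3.16, 2.05], [-2.99, -0.16], [-3.1, 3.1]. Speed limits (rad/s): [2.79, 2.79, 3.14, 3.14, 3.14, 3.14].

INTERFACE

Orientations are given as a unit quaternion [x, y, z, w].
In Python, from bench import arm gives the robot as it stands.
- The arm moves only by the tool move_arm, never from a script. Its argument "moves" is a list of rows, each an object with "gripper": the gripper's target within -1 to 1 (fully open at 1, half-way at 0, shut at -1); "xyz": the shift along the tool's x, y, z in cm, a list of three; "angular": the turn, a rotation vector about the tool's x, y, z in rad, a list of three. In form: [{"gripper": gripper, "xyz": [dx, dy, dz], "angular": [wx, wy, wz]}, ...]. A call has 1 to 10 rows; each row is the pose to reach, as a shift and turn from the pose commanded when the call began, along the tool's axes at that moment; what a row does not reach only later rows make up. A row lasts 1/8 s, in which the tool goes at most 62.5 mm and 10.7 degrees, less where a joint would pass 70% of its speed; a pose out of reach is approached as far as the arm can. A call with a gripper value outside its range is refused whole. The fingers move at their own pace and stop on an object; the grip force is fixed at half the most. Time passes only in rows, so rows that repeat a pose let the fingers close. It gives the time, the measured TCP pose, the force and the opening at its end, in the units of the state.
- arm.read_state(): the state, without advancing time (a new reading comes with each control period).
- arm.get_image(name): name is "scene" or "top" or "wrist"; returns (picture, depth): 420x560x3 uint8, blue, green, red; 420x560 float32, mm along the optical axis (not along the pixel's ray), 0 where there is no reading.
- arm.get_calibration(name): a dict with "camera_matrix" (3x3 intrinsics, pixels), "R" (3x3) and "t" (3): a world point X has camera coordinates R X + t. Camera axes: x right, y down, z forward; pixel columns grow to the right and rows downward; lengths in mm; the calibration is good to about 2 mm. A picture is of the moment at which its call begins: read the wrist's pose just before it. get_calibration takes no time and is no camera call; for the wrist camera it gives the pose at the moment of the call.
- arm.job_done(): hands the job in, once; it reports no verdict.
The state is a dict: "clock": time; "joints": joint angles; "joint_vel": joint speeds; "joint_efforts": joint torques, N m; "position": TCP position; "ee_rot": TCP orientation; "contact_force": force on the tool from outside, world axes, zero at the start; "wrist_torque": the same for the moment, N m; "gripper_width": finger opening in mm.
Only numpy, scipy, OpenCV 4.12 (cv2) and the standard library are available. Lean on these libraries where they do the work, as an engineer would, in place of code of your own. Each camera call takes 0.05 s, during which the arm holds its last target. There are 200 camera calls.

## Working session

There is one attempt and no reset: what is moved stays moved. The work goes in short steps, Python scripts to look and compute and a tool call to move; the robot and the scene stay as the last step left them, time stands still between calls to the robot, and variables do not carry over. Pictures are saved under pics/ and viewed, about 8 in all and at most 12, crops included, and the job is handed in when it is done.

Besides the shell and the picture viewer there is one more tool, called after ">>>" in YAML: its name, and indented under it one key for each argument. move_arm: Moves the arm, as the interface text tells. Its arguments: {"type":"object","properties":{"moves":{"type":"array","items":{"type":"object","properties":{"gripper":{"type":"number"},"xyz":{"type":"array","items":{"type":"number"}},"angular":{"type":"array","items":{"type":"number"}}}}}},"required":["moves"]}

```bash
mkdir -p pics; ls; python3 - <<'E'
from bench import arm
import cv2,numpy as np
np.set_printoptions(precision=4,suppress=True)
print(arm.read_state())
for n in("scene","top"):
    p,d=arm.get_image(n);c=arm.get_calibration(n)
    cv2.imwrite(f"pics/{n}0.png",p);np.savez(f"pics/{n}0.npz",p=p,d=d,K=c["camera_matrix"],R=c["R"],t=c["t"])
    print(n,c)
E
```

```text
pics
{'clock': 0.0, 'joints': array([-1.0494,  0.3855,  0.0066, -0.0005, -1.194 , -0.2586]), 'joint_vel': array([-0.0002, -0.0005, -0.0013, -0.0019,  0.0011,  0.0002]), 'joint_efforts': array([  0.0011, -39.2291,  18.8403,   4.1861,  -0.0047,  -0.    ]), 'position': array([ 162.2133, -602.9153,  206.5315]), 'ee_rot': array([-0.1309,  0.9914,  0.0011, -0.0002]), 'contact_force': array([-0.4101, -0.7283,  0.8014]), 'wrist_torque': array([ 0.0349,  0.0037, -0.0083]), 'gripper_width': 85.56068991732782}
scene {'camera_matrix': array([[395.4218,   0.    , 274.6907],
       [  0.    , 395.4218, 211.7155],
       [  0.    ,   0.    ,   1.    ]]), 'R': array([[-0.0014,  1.    ,  0.0034],
       [ 0.7713,  0.0032, -0.6364],
       [-0.6364,  0.0017, -0.7713]]), 't': array([ -28.2945, -300.4669, 1537.4495])}
top {'camera_matrix': array([[396.8776,   0.    , 280.2989],
       [  0.    , 396.8776, 205.4063],
       [  0.    ,   0.    ,   1.    ]]), 'R': array([[ 0.0206, -0.9998,  0.0022],
       [-0.9931, -0.0207, -0.1152],
       [ 0.1152,  0.0002, -0.9933]]), 't': array([  22.0764,  557.1463, 1153.0565])}
```

View pics/scene0.png

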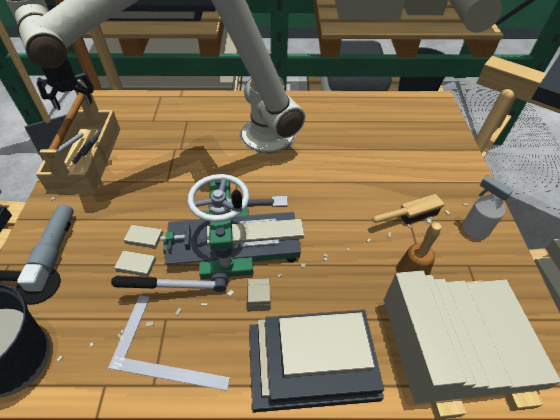

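View pics/top0.png

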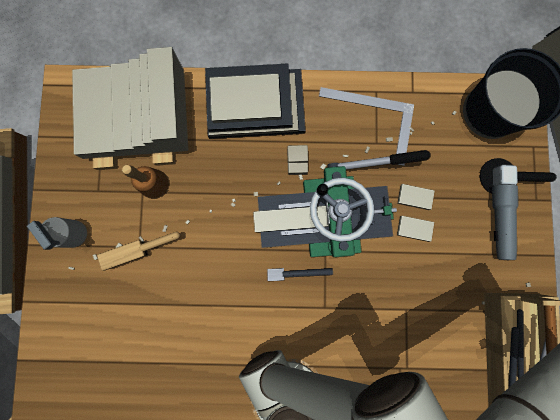

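Scene: the wheel is at (218,198) with a black handle at (237,198), and the strip runs right to a tail near x=302. Top: the wheel is at about (341,210), handle (322,189), strip tail at (254,222), mallet (150,182), chisel (300,273). Next I measure these from depth.

```bash
cat > h.py <<'E'
import numpy as np,cv2
np.set_printoptions(precision=2,suppress=True)
def cloud(d,K,R,t):
    v,u=np.mgrid[:d.shape[0],:d.shape[1]]
    c=np.stack([(u-K[0,2])/K[0,0]*d,(v-K[1,2])/K[1,1]*d,d],-1)
    return (c-t)@R
def ray(u,v,z,K,R,t):
    dirn=R.T@np.array([(u-K[0,2])/K[0,0],(v-K[1,2])/K[1,1],1]);o=-R.T@t
    return o+dirn*(z-o[2])/dirn[2]
E
python3 - <<'E'
from h import *
for n,box in(("top",(150,265,240,405)),("scene",(165,285,150,310))):
    f=np.load(f"pics/{n}0.npz");p,d=f["p"],f["d"];K,R,t=f["K"],f["R"],f["t"]
    X=cloud(d,K,R,t);hsv=cv2.cvtColor(p,cv2.COLOR_BGR2HSV).astype(int)
    m=np.zeros(d.shape,bool);m[box[0]:box[1],box[2]:box[3]]=1;m&=d>0
    z=X[...,2]
    # wheel rim
    w=m&(z>222)&(z<245)&(hsv[...,2]>110)&(hsv[...,1]<60)
    P=X[w];print(n,"wheel n",w.sum(),"z",np.median(P[:,2]))
    c,r=cv2.minEnclosingCircle(P[:,:2].astype(np.float32));print(" encl",c,r)
    h=m&(z>262)&(z<305);P=X[h];print(" handle",h.sum(),P.mean(0) if h.any() else 0,P[:,2].max() if h.any() else 0, P.min(0),P.max(0))
    pale=m&(z>60)&(z<80)&(hsv[...,2]>150)&(hsv[...,1]<70)
    P=X[pale];print(" strip",pale.sum(),np.median(P[:,2]),cv2.minAreaRect(P[:,:2].astype(np.float32)),P.min(0),P.max(0))
    bed=m&(z>42)&(z<58);P=X[bed];print(" bed",bed.sum(),np.median(P[:,2]),cv2.minAreaRect(P[:,:2].astype(np.float32)),P.min(0),P.max(0))
    x0,x1,y0,y1=box[2],box[3],box[0],box[1]
    cv2.imwrite(f"pics/{n}c.png",cv2.resize(p[y0:y1,x0:x1],None,fx=4,fy=4,interpolation=cv2.INTER_CUBIC))
E
```

```text
top wheel n 1393 z 234.02944233965562
 encl (528.2533569335938, -119.61438751220703) 80.11624145507812
 handle 102 [567.94 -64.16 287.05] 296.07390006993063 [557.45 -77.96 263.73] [581.79 -53.21 296.07]
 strip 1658 69.69466719185817 ((604.4339599609375, -87.00271606445312), (246.3341827392578, 411.1570129394531), 6.387736797332764) [ 470.19 -300.13   60.  ] [719.36 109.11  79.95]
 bed 3838 49.72658115848829 ((557.3904418945312, -102.64762878417969), (406.712646484375, 307.5488586425781), 80.84918212890625) [ 408.69 -299.49   42.02] [722.8  102.55  57.94]
scene wheel n 1129 z 234.06492066859144
 encl (528.4328002929688, -118.8510971069336) 80.13804626464844
 handle 132 [575.5  -65.23 281.79] 295.3568724031753 [563.21 -78.46 262.31] [583.09 -53.44 295.36]
 strip 1454 70.26605828784133 ((570.3704223632812, -91.04312133789062), (171.54525756835938, 429.3124694824219), 16.03997802734375) [ 468.14 -299.43   60.04] [700.14 111.21  79.48]
 bed 3799 50.2802675562894 ((546.6455078125, -92.718505859375), (280.98095703125, 409.10394287109375), 0.4403761029243469) [ 405.89 -297.28   42.02] [687.9  111.71  58.  ]
```

View pics/topc.png

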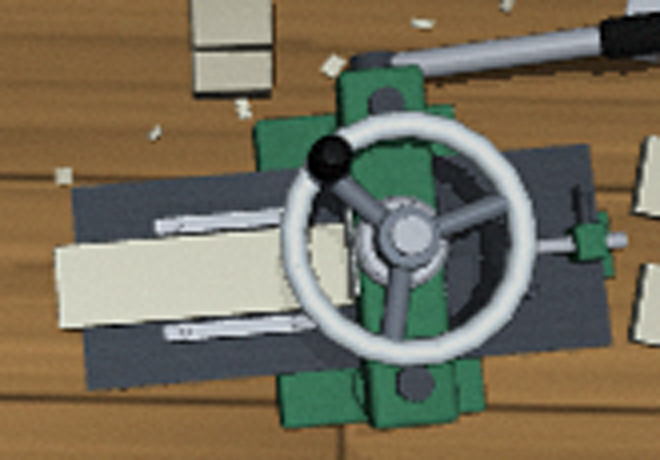

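View pics/scenec.png

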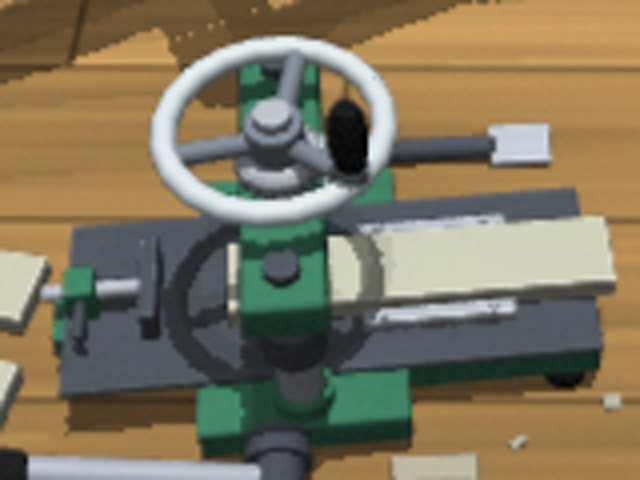

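```bash
python3 - <<'E'
from h import *
for n,seed in(("top",(280,220)),("scene",(280,230))):
    f=np.load(f"pics/{n}0.npz");p,d=f["p"],f["d"];K,R,t=f["K"],f["R"],f["t"]
    X=cloud(d,K,R,t);hsv=cv2.cvtColor(p,cv2.COLOR_BGR2HSV).astype(int);z=X[...,2]
    pale=((abs(z-70)<8)&(d>0)&(hsv[...,2]>130)&(hsv[...,1]>12)).astype(np.uint8)
    _,L=cv2.connectedComponents(pale);m=L==L[seed[1],seed[0]]
    q=np.array([ray(u,v,70,K,R,t)[:2] for v,u in np.argwhere(m)],np.float32)
    print(n,m.sum(),cv2.minAreaRect(q),np.array(cv2.boxPoints(cv2.minAreaRect(q))))
    # bed outline
    bed=((abs(z-50)<5)&(d>0)&(hsv[...,1]<110)&(hsv[...,2]<140));bed[:,:150]=0;bed[:130]=0;bed[290:]=0;bed[:,410:]=0
    b=cv2.morphologyEx(bed.astype(np.uint8),cv2.MORPH_OPEN,np.ones((3,3)))
    q=np.array([ray(u,v,50,K,R,t)[:2] for v,u in np.argwhere(b)],np.float32)
    r=cv2.minAreaRect(q);print(" bed",len(q),r)
    for ya in (5.,):
        pass
    # stop face: points 60..85 high beyond the wheel
    s=(z>62)&(z<84)&(X[...,1]<-190)&(X[...,1]>-260)&(X[...,0]>470)&(X[...,0]<600)&(d>0)
    P=X[s];print(" stop",len(P),P.mean(0),P.min(0),P.max(0))
    # near tail: height of anything
    s=(z>25)&(d>0)&(X[...,1]>115)&(X[...,1]<330)&(X[...,0]>380)&(X[...,0]<640)
    P=X[s];print(" obst",len(P),P.min(0) if len(P) else 0,P.max(0) if len(P) else 0)
E
```

```text
top 1192 ((519.7347412109375, 24.282142639160156), (72.42096710205078, 171.41273498535156), 5.822554111480713) [[475.02 105.87]
 [492.41 -64.66]
 [564.45 -57.31]
 [547.06 113.22]]
 bed 2639 ((566.1701049804688, -92.96755981445312), (231.29147338867188, 384.979736328125), 6.098077297210693)
 stop 47 [ 535.23 -244.77   73.85] [ 505.94 -259.76   66.4 ] [ 547.86 -226.16   83.26]
 obst 15 [452.65 325.11  52.58] [470.03 329.95  63.92]
scene 990 ((507.79608154296875, 18.694122314453125), (69.32240295410156, 181.27020263671875), 5.243264675140381) [[465.   105.78]
 [481.56 -74.73]
 [550.59 -68.39]
 [534.03 112.12]]
 bed 2831 ((565.1652221679688, -92.44795227050781), (234.63214111328125, 385.10638427734375), 6.112222194671631)
 stop 164 [ 542.64 -228.56   76.15] [ 502.15 -259.93   62.18] [ 574.56 -214.63   83.97]
 obst 14 [453.49 323.56  46.92] [469.55 329.58  65.17]
```

Both views agree: the wheel axis is at (528.3, −119.3), the handle about (570, −64), the bed yaw is +6.1° and the tail is about 229 mm out. That leaves roughly 49 mm to push. I'll move to a hover beyond the tail with the gripper shut.

>>> move_arm:
  moves:
    - {"gripper": -1,"xyz": [0,0,-6],"angular": [0,0,0]}
    - {"gripper": -1,"xyz": [-4,5,-10],"angular": [0,0,0.05]}
    - {"gripper": -1,"xyz": [-8,10,-10],"angular": [0,0,0.1]}
    - {"gripper": -1,"xyz": [-12,15,-10],"angular": [0,0,0.156]}
    - {"gripper": -1,"xyz": [-16,20,-10],"angular": [0,0,0.156]}
    - {"gripper": -1,"xyz": [-20,25,-10],"angular": [0,0,0.156]}
    - {"gripper": -1,"xyz": [-24,30,-10],"angular": [0,0,0.156]}
    - {"gripper": -1,"xyz": [-28,35,-10],"angular": [0,0,0.156]}
    - {"gripper": -1,"xyz": [-32,40,-10],"angular": [0,0,0.156]}
    - {"gripper": -1,"xyz": [-36,45,-10],"angular": [0,0,0.156]}

```text
clock: 1.35
position: [383.7, -95.0, 307.7]
ee_rot: [-0.054, 0.999, 0.0, 0.0]
contact_force: [1.4, -0.8, 0.5]
gripper_width: 0.1
```

>>> move_arm:
  moves:
    - {"gripper": -1,"xyz": [-2.5,5,0],"angular": [0,0,0]}
    - {"gripper": -1,"xyz": [-5,10,0],"angular": [0,0,0]}
    - {"gripper": -1,"xyz": [-8,15,0],"angular": [0,0,0]}
    - {"gripper": -1,"xyz": [-11,20,0],"angular": [0,0,0]}
    - {"gripper": -1,"xyz": [-13,23,0],"angular": [0,0,0]}
    - {"gripper": -1,"xyz": [-13,23,0],"angular": [0,0,0]}
    - {"gripper": -1,"xyz": [-13,23,0],"angular": [0,0,0]}

```text
clock: 2.22
position: [488.0, 145.2, 307.1]
ee_rot: [-0.053, 0.999, -0.0, -0.001]
contact_force: [0.6, 0.7, -0.5]
gripper_width: -0.2
```

```bash
cat > snap.py <<'E'
import sys
from bench import arm
from h import *
def snap(n,k):
    c=arm.get_calibration(n);p,d=arm.get_image(n)
    cv2.imwrite(f"pics/{k}.png",p);np.savez(f"pics/{k}.npz",p=p,d=d,K=c["camera_matrix"],R=c["R"],t=c["t"])
if __name__=="__main__":
    s=arm.read_state();print(s["clock"],s["position"],s["ee_rot"],s["joints"]);snap(sys.argv[1],sys.argv[2])
E
python3 snap.py wrist w1
```

```text
2.225 [487.99 145.2  307.14] [-0.05  1.   -0.   -0.  ] [ 0.61  0.13 -0.09 -0.   -1.35 -2.07]
```

View pics/w1.png

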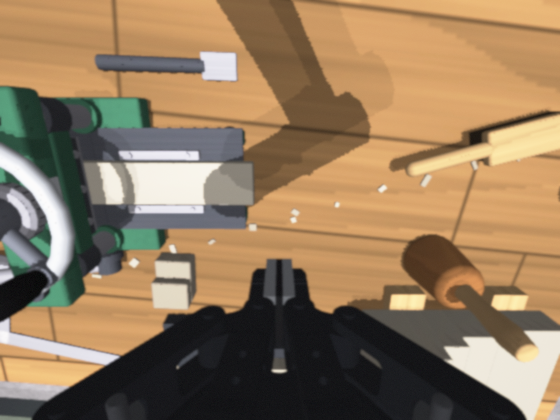

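Wrist view: the strip is clear, with its tail edge at about (253, 163–205), the chisel at (165,65) and the mallet at (445,270). Now I measure the tail corners.

```bash
python3 - <<'E'
from h import *
f=np.load("pics/w1.npz");p,d=f["p"],f["d"];K,R,t=f["K"],f["R"],f["t"]
X=cloud(d,K,R,t);z=X[...,2]
m=((abs(z-70)<6)&(d>0));m[:140]=0;m[225:]=0;m[:,:80]=0;m[:,300:]=0
m=cv2.morphologyEx(m.astype(np.uint8),cv2.MORPH_OPEN,np.ones((3,3)))
_,L,s,_=cv2.connectedComponentsWithStats(m);i=1+s[1:,4].argmax();m=L==i
print(s[i],np.median(z[m]))
q=np.array([ray(u,v,70,K,R,t)[:2] for v,u in np.argwhere(m)],np.float32)
r=cv2.minAreaRect(q);print(r);print(cv2.boxPoints(r))
a=np.radians(6.1);ey=np.array([-np.sin(a),np.cos(a)]);ex=np.array([np.cos(a),np.sin(a)])
o=np.array([528.3,-119.3]);c=cv2.boxPoints(r)-o;print(np.c_[c@ex,c@ey])
b=((abs(z-50)<5)&(d>0));b[:110]=0;b[240:]=0;b[:,:150]=0;b[:,300:]=0
b=cv2.morphologyEx(b.astype(np.uint8),cv2.MORPH_OPEN,np.ones((3,3)))
q=np.array([ray(u,v,50,K,R,t)[:2] for v,u in np.argwhere(b)],np.float32)
r=cv2.minAreaRect(q);c=cv2.boxPoints(r)-o;print(r,np.c_[c@ex,c@ey])
T=np.array([488.,145.2])-o;print("tcp",T@ex,T@ey)
E
```

```text
[  84  162  170   43 6990] 69.9249162064591
((513.4151611328125, -6.0270233154296875), (59.94829559326172, 231.76451110839844), 6.174355506896973)
[[ 471.15  105.96]
 [ 496.08 -124.46]
 [ 555.68 -118.01]
 [ 530.75  112.41]]
[[-32.89 230.06]
 [-32.59  -1.71]
 [ 27.36  -1.63]
 [ 27.06 230.13]]
((511.03985595703125, 21.117477416992188), (148.52455139160156, 147.68606567382812), 6.170037746429443) [[-76.59 215.21]
 [-76.41  67.52]
 [ 72.11  67.7 ]
 [ 71.93 215.39]]
tcp -11.964972280134422 267.2848282980828
```

>>> move_arm:
  moves:
    - {"gripper": -1,"xyz": [-1,0,5],"angular": [0,0,0]}
    - {"gripper": -1,"xyz": [-1,0,10],"angular": [0,0,0]}
    - {"gripper": -1,"xyz": [-1,0,15],"angular": [0,0,0]}
    - {"gripper": -1,"xyz": [-1,0,20],"angular": [0,0,0]}
    - {"gripper": -1,"xyz": [-1,0,23],"angular": [0,0,0]}
    - {"gripper": -1,"xyz": [-1,0,24.7],"angular": [0,0,0]}
    - {"gripper": -1,"xyz": [-1,0,24.7],"angular": [0,0,0]}
    - {"gripper": -1,"xyz": [-1,0,24.7],"angular": [0,0,0]}

```text
clock: 3.28
position: [499.1, 146.5, 61.8]
ee_rot: [-0.053, 0.999, 0.0, 0.001]
contact_force: [0.6, 0.0, -0.5]
gripper_width: 0.1
```

>>> move_arm:
  moves:
    - {"gripper": -1,"xyz": [0.1,-0.6,0.2],"angular": [0,0,0]}
    - {"gripper": -1,"xyz": [0.1,-1.1,0.3],"angular": [0,0,0]}
    - {"gripper": -1,"xyz": [0.1,-1.6,0.3],"angular": [0,0,0]}
    - {"gripper": -1,"xyz": [0.1,-2.1,0.3],"angular": [0,0,0]}
    - {"gripper": -1,"xyz": [0.1,-2.6,0.3],"angular": [0,0,0]}
    - {"gripper": -1,"xyz": [0.1,-3.1,0.3],"angular": [0,0,0]}
    - {"gripper": -1,"xyz": [0.1,-3.6,0.3],"angular": [0,0,0]}
    - {"gripper": -1,"xyz": [0.1,-4.1,0.3],"angular": [0,0,0]}

```text
clock: 4.28
position: [501.8, 105.4, 57.6]
ee_rot: [-0.053, 0.999, -0.0, -0.0]
contact_force: [0.3, -0.1, 0.1]
gripper_width: 0.1
```

```bash
python3 - <<'E'
from snap import *
print({k:arm.read_state()[k] for k in("clock","position","contact_force")})
snap("wrist","w2");f=np.load("pics/w2.npz");p=f["p"];d=f["d"]
cv2.imwrite("pics/w2c.png",cv2.resize(p[150:420,100:460],None,fx=2,fy=2))
snap("scene","s2");g=np.load("pics/s2.npz")
K,R,t=g["K"],g["R"],g["t"];X=cloud(g["d"],K,R,t);p=g["p"];hsv=cv2.cvtColor(p,cv2.COLOR_BGR2HSV)
s=cv2.resize(p[190:300,200:380],None,fx=3,fy=3);cv2.imwrite("pics/s2c.png",s)
a=cv2.imread("pics/w2c.png");b=np.zeros((max(a.shape[0],0),0,3),np.uint8)
c=np.zeros((600,800,3),np.uint8);c[:270,:360]=a[::2,::2];c[270:600,:540]=s;cv2.imwrite("pics/both.png",c)
E
```

```text
{'clock': 4.275, 'position': array([501.77, 105.41,  57.6 ]), 'contact_force': array([ 0.28, -0.11,  0.12])}
```

View pics/both.png

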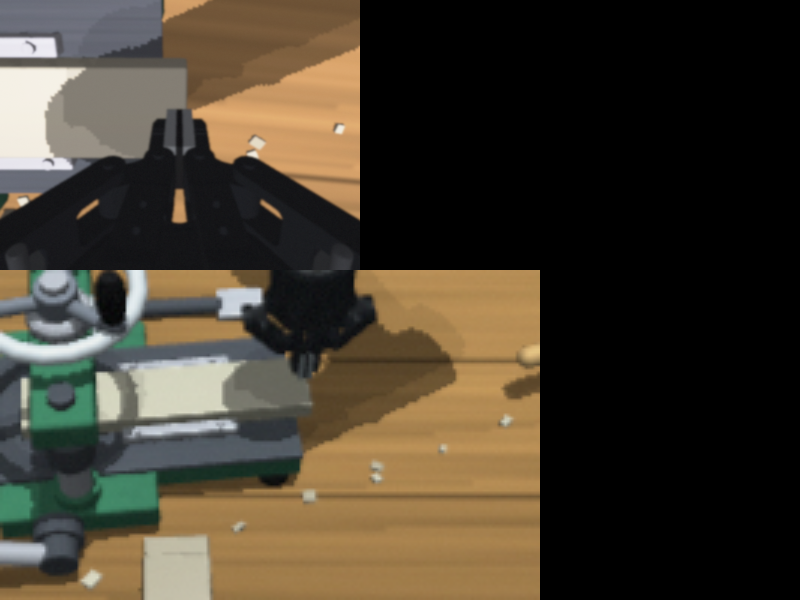

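The tip appears at the strip's tail in both crops, yet there is no contact force. I'll check with depth where the tip really is.

```bash
python3 - <<'E'
from h import *
a=np.radians(6.15);ey=np.array([-np.sin(a),np.cos(a)]);ex=np.array([np.cos(a),np.sin(a)]);o=np.array([528.3,-119.3])
def S(P):return np.c_[(P[:,:2]-o)@ex,(P[:,:2]-o)@ey,P[:,2]]
f=np.load("pics/w2.npz");X=cloud(f["d"],f["K"],f["R"],f["t"])
print("wrist col 280 rows");print(np.c_[np.arange(250,340,6),S(X[250:340:6,276]),f["d"][250:340:6,276]])
print("row 268");print(np.c_[np.arange(240,310,5),S(X[268,240:310:5])])
print("row 230");print(np.c_[np.arange(240,310,5),S(X[230,240:310:5])])
g=np.load("pics/s2.npz");X=cloud(g["d"],g["K"],g["R"],g["t"])
for r in range(217,240,2): print(r,S(X[r,296:308:2]).round(0).tolist())
E
```

```text
wrist col 280 rows
[[250.   -11.8  224.06  70.17 169.57]
 [256.    -8.05 224.05  70.35 170.61]
 [262.   -14.17 224.24  89.01 150.97]
 [268.   -14.22 224.29  95.26 145.04]
 [274.   -13.83 224.34 100.31 140.39]
 [280.   -14.16 224.39 106.16 134.75]
 [286.   -13.96 224.43 110.78 130.44]
 [292.   -14.   224.47 115.45 126.01]
 [298.   -13.18 224.5  118.59 123.3 ]
 [304.   -10.52 224.5  119.01 123.76]
 [310.    -7.62 224.49 119.14 124.58]
 [316.    -4.68 224.48 119.28 125.41]
 [322.    -1.32 224.47 118.94 126.81]
 [328.     1.94 224.46 118.81 127.98]
 [334.     5.44 224.45 118.47 129.44]]
row 268
[[240.    -0.27 202.89  70.47]
 [245.    -0.49 205.88  70.86]
 [250.    -0.12 208.73  70.19]
 [255.     0.38 211.59  69.3 ]
 [260.    -9.95 215.87  87.68]
 [265.    -9.79 218.46  87.39]
 [270.   -14.58 221.36  95.9 ]
 [275.   -14.28 223.8   95.37]
 [280.   -14.28 226.26  95.36]
 [285.   -14.46 228.71  95.67]
 [290.   -13.99 231.2   94.85]
 [295.   -10.11 234.1   87.94]
 [300.   -10.48 236.65  88.59]
 [305.    39.   248.09   0.61]]
row 230
[[240.   -24.3  203.9   70.44]
 [245.   -24.03 206.62  69.7
[... 1240 characters left out ...]
0], [-43.0, 247.0, -1.0], [-41.0, 253.0, 1.0]]
231 [[15.0, 210.0, 72.0], [17.0, 215.0, 73.0], [14.0, 222.0, 69.0], [17.0, 227.0, 71.0], [-34.0, 245.0, 1.0], [-30.0, 250.0, 6.0]]
233 [[22.0, 209.0, 71.0], [24.0, 214.0, 73.0], [22.0, 221.0, 69.0], [23.0, 226.0, 70.0], [-29.0, 244.0, -2.0], [-25.0, 250.0, 2.0]]
235 [[28.0, 208.0, 69.0], [27.0, 214.0, 67.0], [30.0, 219.0, 70.0], [29.0, 225.0, 68.0], [-19.0, 243.0, 1.0], [-20.0, 250.0, -2.0]]
237 [[28.0, 208.0, 59.0], [29.0, 214.0, 60.0], [29.0, 220.0, 59.0], [29.0, 226.0, 59.0], [-12.0, 242.0, -1.0], [-11.0, 248.0, 1.0]]
239 [[29.0, 209.0, 50.0], [31.0, 214.0, 53.0], [-5.0, 228.0, 0.0], [-2.0, 234.0, 4.0], [-3.0, 240.0, 1.0], [-3.0, 247.0, 1.0]]
```

```bash
python3 - <<'E'
from h import *
f=np.load("pics/w2.npz");K,R,t=f["K"],f["R"],f["t"]
for z in (57.6,65,70,76,80,85,90):
    c=K@(R@np.array([501.8,105.4,z])+t);print(z,c[:2]/c[2],c[2])
print("cam",-R.T@t)
g=np.load("pics/w1.npz");d=g["d"];K,R,t=g["K"],g["R"],g["t"];X=cloud(d,K,R,t)
print(np.c_[np.arange(250,300,3),X[250:300:3,276],d[250:300:3,276]])
E
```

```text
57.6 [279.71 254.94] 184.54240749681725
65 [279.74 260.54] 177.54017049396123
70 [279.77 264.59] 172.80892927581527
76 [279.8  269.74] 167.1314398140401
80 [279.83 273.38] 163.3464468395233
85 [279.86 278.17] 158.61520562137736
90 [279.89 283.25] 153.8839644032314
cam [418.1   95.77 223.83]
[[250.   633.56 155.21  -0.6  522.87]
 [253.   639.59 155.84  -0.94 525.14]
 [256.   644.43 156.37   1.17 524.71]
 [259.   476.76 141.93 334.64 154.81]
 [262.   476.6  141.95 338.24 151.35]
 [265.   476.66 141.98 341.27 148.5 ]
 [268.   475.92 141.95 345.63 144.13]
 [271.   476.26 142.   347.92 142.08]
 [274.   476.71 142.07 349.95 140.3 ]
 [277.   476.59 142.08 352.87 137.5 ]
 [280.   476.4  142.09 355.77 134.69]
 [283.   476.36 142.11 358.35 132.24]
 [286.   476.16 142.12 361.08 129.59]
 [289.   476.73 142.19 362.54 128.4 ]
 [292.   476.3  142.17 365.46 125.49]
 [295.   475.98 142.17 368.13 122.86]
 [298.   477.32 142.31 368.29 123.14]]
```

Three depth views agree: the visible fingertips end about 26 mm above the reported TCP. So the tip is now above the strip, and the strip hasn't moved. I'll back out past the tail, lower the tool, and check the tip height by camera.

>>> move_arm:
  moves:
    - {"gripper": -1,"xyz": [0,2,0],"angular": [0,0,0]}
    - {"gripper": -1,"xyz": [0,4,0],"angular": [0,0,0]}
    - {"gripper": -1,"xyz": [0,4,0],"angular": [0,0,0]}
    - {"gripper": -1,"xyz": [0,4,1],"angular": [0,0,0]}
    - {"gripper": -1,"xyz": [0,4,2],"angular": [0,0,0]}
    - {"gripper": -1,"xyz": [0,4,2.5],"angular": [0,0,0]}
    - {"gripper": -1,"xyz": [0,4,2.5],"angular": [0,0,0]}
    - {"gripper": -1,"xyz": [0,4,2.5],"angular": [0,0,0]}

```text
clock: 5.38
position: [497.7, 145.4, 32.7]
ee_rot: [-0.053, 0.999, 0.0, 0.0]
contact_force: [-1.0, 0.3, 1.1]
gripper_width: 0.2
```

```bash
cat > tip.py <<'E'
from snap import *
a=np.radians(6.15);ey=np.array([-np.sin(a),np.cos(a)]);ex=np.array([np.cos(a),np.sin(a)]);o=np.array([528.3,-119.3])
def S(P):return np.c_[(P[...,:2]-o)@ex,(P[...,:2]-o)@ey,P[...,2]]
if __name__=="__main__":
    s=arm.read_state();print(s["clock"],S(s["position"][None]),s["contact_force"])
    snap("scene","s3");g=np.load("pics/s3.npz");X=cloud(g["d"],g["K"],g["R"],g["t"])
    Q=S(X.reshape(-1,3)).reshape(*X.shape);c=S(s["position"][None])[0]
    m=(abs(Q[...,0]-c[0])<25)&(abs(Q[...,1]-c[1])<14)&(Q[...,2]>12)&(Q[...,2]<250)
    rc=np.argwhere(m)
    for r in np.unique(rc[:,0])[-9:]:
        P=Q[r][m[r]];print(r,len(P),P.min(0),P.max(0))
E
python3 tip.py
```

```text
5.375 [[ -2.02 266.47  32.74]] [-1.02  0.31  1.06]
221 9 [  2.54 255.07  95.19] [  9.86 279.69 105.78]
222 10 [ -2.68 252.69  85.59] [  9.05 276.73 100.51]
223 9 [  1.02 254.44  82.48] [ 10.44 277.75  96.06]
224 9 [  2.77 254.12  79.97] [  9.69 278.65  90.32]
225 10 [  1.99 252.58  74.64] [  9.89 279.19  85.8 ]
226 9 [  1.93 255.18  68.7 ] [  9.29 280.15  80.57]
227 9 [ -0.02 253.88  62.1 ] [  9.29 278.02  75.31]
228 6 [  2.21 256.32  62.1 ] [  7.41 270.33  68.06]
229 5 [  4.71 259.41  60.53] [ 11.05 271.01  67.89]
```

The tip is now at z≈59–60, confirming the offset. I'll lower it 3 mm more and push slowly along −y.

>>> move_arm:
  moves:
    - {"gripper": -1,"xyz": [0,-0.5,0.3],"angular": [0,0,0]}
    - {"gripper": -1,"xyz": [0,-1,0.3],"angular": [0,0,0]}
    - {"gripper": -1,"xyz": [0,-1.5,0.3],"angular": [0,0,0]}
    - {"gripper": -1,"xyz": [0,-2.0,0.3],"angular": [0,0,0]}
    - {"gripper": -1,"xyz": [0,-2.4,0.3],"angular": [0,0,0]}
    - {"gripper": -1,"xyz": [0,-2.8,0.3],"angular": [0,0,0]}
    - {"gripper": -1,"xyz": [0,-3.2,0.3],"angular": [0,0,0]}
    - {"gripper": -1,"xyz": [0,-3.6,0.3],"angular": [0,0,0]}
    - {"gripper": -1,"xyz": [0,-4.0,0.3],"angular": [0,0,0]}

```text
clock: 6.55
position: [501.9, 105.7, 29.7]
ee_rot: [-0.053, 0.999, 0.0, 0.0]
contact_force: [-0.5, 4.0, 0.3]
gripper_width: 0.1
```

>>> move_arm:
  moves:
    - {"gripper": -1,"xyz": [0,-0.4,0],"angular": [0,0,0]}
    - {"gripper": -1,"xyz": [0,-0.8,0],"angular": [0,0,0]}
    - {"gripper": -1,"xyz": [0,-1.2,0],"angular": [0,0,0]}
    - {"gripper": -1,"xyz": [0,-1.6,0],"angular": [0,0,0]}
    - {"gripper": -1,"xyz": [0,-2.0,0],"angular": [0,0,0]}
    - {"gripper": -1,"xyz": [0,-2.4,0],"angular": [0,0,0]}
    - {"gripper": -1,"xyz": [0,-2.7,0],"angular": [0,0,0]}
    - {"gripper": -1,"xyz": [0,-3.0,0],"angular": [0,0,0]}

```text
clock: 7.55
position: [505.0, 75.7, 29.7]
ee_rot: [-0.053, 0.999, 0.0, 0.0]
contact_force: [-0.9, 4.5, 0.8]
gripper_width: 0.1
```

```bash
cat > tail.py <<'E'
from tip import *
s=arm.read_state();print(s["clock"],S(s["position"][None]),s["contact_force"])
snap("wrist","w3");f=np.load("pics/w3.npz");X=cloud(f["d"],f["K"],f["R"],f["t"]);Q=S(X.reshape(-1,3)).reshape(*X.shape)
m=(abs(Q[...,2]-70)<3)&(abs(Q[...,0])<45)&(Q[...,1]>120)&(Q[...,1]<240)
for x in (-28,-20,15,22):
    k=m&(abs(Q[...,0]-x)<2);print(x,k.sum(),np.sort(Q[...,1][k])[-4:],np.median(Q[...,2][k]))
E
python3 tail.py
```

```text
7.55 [[ -2.24 196.4   29.66]] [-0.89  4.49  0.84]
-28 1052 [182.2  182.24 182.25 182.29] 69.95362831478198
-20 985 [181.99 181.99 182.03 182.27] 69.9457809038821
15 297 [144.86 144.99 145.46 145.98] 69.91785735457867
22 167 [134.96 135.18 135.75 135.85] 69.94775361173257
```

>>> move_arm:
  moves:
    - {"gripper": -1,"xyz": [0,-0.1,0],"angular": [0,0,0]}
    - {"gripper": -1,"xyz": [0,-0.2,0],"angular": [0,0,0]}
    - {"gripper": -1,"xyz": [0,-0.2,0],"angular": [0,0,0]}

```text
clock: 7.98
position: [505.2, 73.9, 29.6]
ee_rot: [-0.053, 0.999, -0.0, 0.0]
contact_force: [0.3, 4.3, 1.8]
gripper_width: 0.2
```

>>> move_arm:
  moves:
    - {"gripper": -1,"xyz": [0,-0.1,0],"angular": [0,0,0]}
    - {"gripper": -1,"xyz": [0,-0.2,0],"angular": [0,0,0]}
    - {"gripper": -1,"xyz": [0,-0.2,0],"angular": [0,0,0]}

```text
clock: 8.35
position: [505.4, 73.4, 29.7]
ee_rot: [-0.053, 0.999, 0.001, 0.0]
contact_force: [-3.7, 10.9, 1.3]
gripper_width: 0.1
```

>>> move_arm:
  moves:
    - {"gripper": -1,"xyz": [0,-0.1,0],"angular": [0,0,0]}
    - {"gripper": -1,"xyz": [0,-0.1,0],"angular": [0,0,0]}
    - {"gripper": -1,"xyz": [0,-0.1,0],"angular": [0,0,0]}

```text
clock: 8.72
position: [505.4, 73.3, 29.7]
ee_rot: [-0.053, 0.999, 0.002, 0.001]
contact_force: [-4.0, 14.7, 2.8]
gripper_width: 0.2
```

```bash
python3 tail.py; python3 - <<'E'
from tip import *
snap("scene","s4");g=np.load("pics/s4.npz");p=g["p"]
cv2.imwrite("pics/s4c.png",cv2.resize(p[180:280,150:310],None,fx=5,fy=5,interpolation=cv2.INTER_CUBIC))
E
```

```text
8.725 [[ -2.09 193.95  29.67]] [-4.03 14.69  2.75]
-28 1006 [179.99 180.   180.04 180.05] 69.91898965947482
-20 933 [179.9  179.92 179.97 180.06] 69.96556022955319
15 270 [143.28 143.73 143.94 144.08] 69.87501256539089
22 127 [131.87 132.09 132.46 133.04] 70.04361300561571
```

View pics/s4c.png

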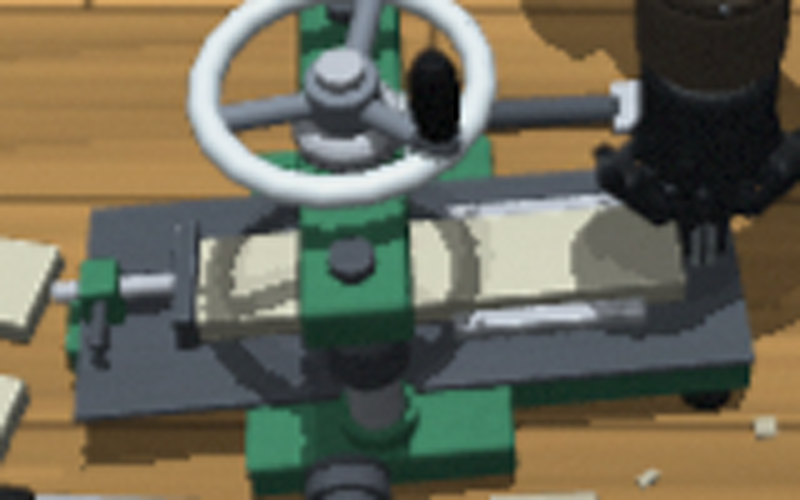

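The strip is home: its tail measures 180.0 mm from the cutting line, the force rose with no further motion, and the nose is flush on the stop plate at (195,290) in the crop. Next I retreat, rise, and approach the handle from its counter-clockwise side, while computing the circular path.

>>> move_arm:
  moves:
    - {"gripper": -1,"xyz": [0,2,0],"angular": [0,0,0]}
    - {"gripper": -1,"xyz": [0,3,0],"angular": [0,0,0]}
    - {"gripper": -1,"xyz": [0,3,-5],"angular": [0,0,0]}
    - {"gripper": -1,"xyz": [0,3,-10],"angular": [0,0,0]}
    - {"gripper": -1,"xyz": [0,3,-15],"angular": [0,0,0]}
    - {"gripper": -1,"xyz": [0,3,-20],"angular": [0,0,0]}
    - {"gripper": -1,"xyz": [0,3,-21],"angular": [0,0,0]}
    - {"gripper": -1,"xyz": [0,3,-21],"angular": [0,0,0]}
    - {"gripper": -1,"xyz": [0,3,-21],"angular": [0,0,0]}

```text
clock: 9.95
position: [501.1, 100.1, 237.6]
ee_rot: [-0.053, 0.999, -0.001, -0.002]
contact_force: [0.3, 0.3, 0.8]
gripper_width: -0.3
```

```bash
cat > path.py <<'E'
from tip import *
def D(u):  # distance from box centre to handle centre along u (rounded box 11.5x14, r 13)
    lo,hi=10,60
    for _ in range(40):
        m=(lo+hi)/2;p=abs(m*u)-[11.5,14];g=np.hypot(*np.maximum(p,0))
        lo,hi=(m,hi) if g<13 else (lo,m)
    return lo
def F(deg,phi0=46.,back=0):
    a=np.radians(phi0-deg);u=np.array([np.sin(a),-np.cos(a)])
    return 68*np.array([np.cos(a),np.sin(a)])-(D(u)+back)*u
E
python3 - <<'E'
from path import *
s=arm.read_state();c=S(s["position"][None])[0];print(s["clock"],c,s["contact_force"],s["joints"])
st=F(0,back=12);print("start",st,"shift tool cm",-(st-c[:2])[0]/10,(st-c[:2])[1]/10)
P=[F(k) for k in range(0,366,6)]
for i,q in enumerate(P):
    b=st if i<10 else P[i//10*10-1];print(i*6,-(q-b)[0].round(1)/10,(q-b)[1].round(1)/10)
E
```

```text
9.95 [ -3.5  221.04 237.58] [0.35 0.32 0.8 ] [ 0.51  0.17 -0.21 -0.   -1.19 -1.98]
start [16.43 78.67] shift tool cm -1.992449274626256 -14.237292778837183
0 -0.86 -0.8300000000000001
6 -1.5699999999999998 -1.1099999999999999
12 -2.27 -1.5
18 -2.94 -2.0
24 -3.5700000000000003 -2.62
30 -4.12 -3.29
36 -4.58 -3.9899999999999998
42 -4.95 -4.6899999999999995
48 -5.25 -5.4
54 -5.470000000000001 -6.11
60 -0.16 -0.7
66 -0.26 -1.3800000000000001
72 -0.31 -2.04
78 -0.27999999999999997 -2.75
84 -0.16 -3.4899999999999998
90 0.06999999999999999 -4.25
96 0.42000000000000004 -5.01
102 0.8800000000000001 -5.75
108 1.47 -6.45
114 2.12 -7.07
120 0.67 -0.52
126 1.3699999999999999 -0.95
132 2.07 -1.3
138 2.7800000000000002 -1.5699999999999998
144 3.4899999999999998 -1.7600000000000002
150 4.1899999999999995 -1.89
156 4.87 -1.97
162 5.529999999999999 -1.9899999999999998
168 6.16 -1.98
174 6.81 -1.89
180 0.6900000000000001 0.18
186 1.3900000000000001 0.45999999999999996
192 2.09 0.8400000000000001
198 2.77 1.35
204 3.4 1.9600000000000002
210 3.95 2.6399999999999997
216 4.4 3.3299999999999996
222 4.779999999999999 4.04
228 5.07 4.75
234 5.3 5.46
240 0.16 0.7
246 0.26 1.3800000000000001
252 0.31 2.04
258 0.27999999999999997 2.75
264 0.16 3.4899999999999998
270 -0.06999999999999999 4.25
276 -0.42000000000000004 5.01
282 -0.8800000000000001 5.75
288 -1.47 6.45
294 -2.12 7.07
300 -0.67 0.52
306 -1.3699999999999999 0.95
312 -2.07 1.3
318 -2.7800000000000002 1.5699999999999998
324 -3.4899999999999998 1.7600000000000002
330 -4.1899999999999995 1.89
336 -4.87 1.97
342 -5.529999999999999 1.9899999999999998
348 -6.16 1.98
354 -6.81 1.89
360 -0.6900000000000001 -0.18
```

>>> move_arm:
  moves:
    - {"gripper": -1,"xyz": [-0.7,-4,-0.3],"angular": [0,0,0]}
    - {"gripper": -1,"xyz": [-1.3,-8,-0.3],"angular": [0,0,0]}
    - {"gripper": -1,"xyz": [-1.8,-12,-0.3],"angular": [0,0,0]}
    - {"gripper": -1,"xyz": [-2,-14.2,-0.3],"angular": [0,0,0]}
    - {"gripper": -1,"xyz": [-2,-14.2,-0.3],"angular": [0,0,0]}
    - {"gripper": -1,"xyz": [-2,-14.2,-0.3],"angular": [0,0,0]}

```text
clock: 10.7
position: [536.8, -38.1, 241.4]
ee_rot: [-0.053, 0.999, -0.0, -0.001]
contact_force: [-0.2, 0.9, 0.2]
gripper_width: 0.1
```

```bash
python3 - <<'E'
from tip import *
s=arm.read_state();print(s["clock"],S(s["position"][None]),s["contact_force"])
snap("scene","s5");snap("top","t5")
a=np.load("pics/s5.npz")["p"][130:260,150:300];b=np.load("pics/t5.npz")["p"][140:270,260:410]
cv2.imwrite("pics/c5.png",np.hstack([cv2.resize(x,(395,342),interpolation=cv2.INTER_CUBIC) for x in(a,b)]))
E
```

```text
10.7 [[ 17.12  79.82 241.38]] [-0.23  0.87  0.21]
```

View pics/c5.png

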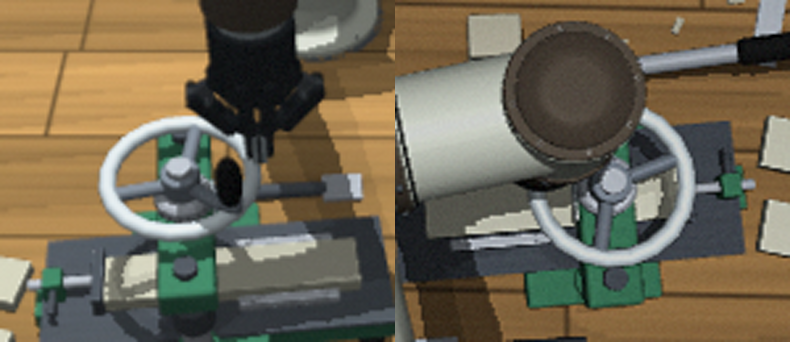

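The finger stands clear on the counter-clockwise side of the handle (tip (260,152), handle (230,183) in the left crop). Starting the turn.

>>> move_arm:
  moves:
    - {"gripper": -1,"xyz": [-0.9,-0.8,0],"angular": [0,0,0]}
    - {"gripper": -1,"xyz": [-1.6,-1.1,0],"angular": [0,0,0]}
    - {"gripper": -1,"xyz": [-2.3,-1.5,0],"angular": [0,0,0]}
    - {"gripper": -1,"xyz": [-2.9,-2.0,0],"angular": [0,0,0]}
    - {"gripper": -1,"xyz": [-3.6,-2.6,0],"angular": [0,0,0]}
    - {"gripper": -1,"xyz": [-4.1,-3.3,0],"angular": [0,0,0]}
    - {"gripper": -1,"xyz": [-4.6,-4.0,0],"angular": [0,0,0]}
    - {"gripper": -1,"xyz": [-5.0,-4.7,0],"angular": [0,0,0]}
    - {"gripper": -1,"xyz": [-5.3,-5.4,0],"angular": [0,0,0]}
    - {"gripper": -1,"xyz": [-5.5,-6.1,0],"angular": [0,0,0]}

```text
clock: 12.05
position: [599.5, -91.7, 242.4]
ee_rot: [-0.054, 0.999, 0.001, 0.001]
contact_force: [0.1, 5.5, 0.4]
gripper_width: -0.1
```

```bash
python3 - <<'E'
from path import *
s=arm.read_state();print(s["clock"],S(s["position"][None]),F(54),s["contact_force"],s["joint_vel"])
snap("scene","s6");p=np.load("pics/s6.npz")["p"]
cv2.imwrite("pics/c6.png",cv2.resize(p[120:260,150:300],None,fx=3,fy=3,interpolation=cv2.INTER_CUBIC))
E
```

```text
12.05 [[ 73.73  19.8  242.36]] [71.13 17.54] [0.07 5.5  0.38] [-0.09  0.05  0.07 -0.   -0.02  0.09]
```

View pics/c6.png

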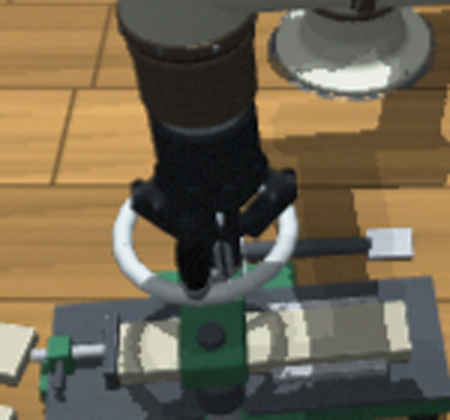

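The finger is seated against the handle, and the handle is moving with it at about 5.5 N. Continuing.

>>> move_arm:
  moves:
    - {"gripper": -1,"xyz": [0.0,-0.7,0],"angular": [0,0,0]}
    - {"gripper": -1,"xyz": [-0.1,-1.4,0],"angular": [0,0,0]}
    - {"gripper": -1,"xyz": [-0.1,-2.0,0],"angular": [0,0,0]}
    - {"gripper": -1,"xyz": [-0.1,-2.8,0],"angular": [0,0,0]}
    - {"gripper": -1,"xyz": [0.0,-3.5,0],"angular": [0,0,0]}
    - {"gripper": -1,"xyz": [0.2,-4.3,0],"angular": [0,0,0]}
    - {"gripper": -1,"xyz": [0.6,-5.0,0],"angular": [0,0,0]}
    - {"gripper": -1,"xyz": [1.1,-5.8,0],"angular": [0,0,0]}
    - {"gripper": -1,"xyz": [1.7,-6.5,0],"angular": [0,0,0]}
    - {"gripper": -1,"xyz": [2.3,-7.1,0],"angular": [0,0,0]}

```text
clock: 13.35
position: [585.6, -166.1, 242.5]
ee_rot: [-0.054, 0.999, -0.0, 0.003]
contact_force: [5.5, 0.7, -2.2]
gripper_width: -0.0
```

```bash
python3 - <<'E'
from path import *
s=arm.read_state();print(s["clock"],S(s["position"][None]),F(114),s["contact_force"])
E
```

```text
13.35 [[ 51.96 -52.65 242.52]] [ 49.97 -53.15] [ 5.53  0.66 -2.17]
```

>>> move_arm:
  moves:
    - {"gripper": -1,"xyz": [0.7,-0.5,0],"angular": [0,0,0]}
    - {"gripper": -1,"xyz": [1.4,-0.9,0],"angular": [0,0,0]}
    - {"gripper": -1,"xyz": [2.1,-1.3,0],"angular": [0,0,0]}
    - {"gripper": -1,"xyz": [2.8,-1.6,0],"angular": [0,0,0]}
    - {"gripper": -1,"xyz": [3.5,-1.8,0],"angular": [0,0,0]}
    - {"gripper": -1,"xyz": [4.2,-1.9,0],"angular": [0,0,0]}
    - {"gripper": -1,"xyz": [4.9,-2.0,0],"angular": [0,0,0]}
    - {"gripper": -1,"xyz": [5.5,-2.0,0],"angular": [0,0,0]}
    - {"gripper": -1,"xyz": [6.2,-2.0,0],"angular": [0,0,0]}
    - {"gripper": -1,"xyz": [6.8,-1.9,0],"angular": [0,0,0]}

```text
clock: 14.6
position: [519.2, -193.4, 242.6]
ee_rot: [-0.053, 0.999, -0.001, 0.002]
contact_force: [4.1, -2.9, -3.9]
gripper_width: -0.3
```

```bash
python3 - <<'E'
from path import *
s=arm.read_state();print(s["clock"],S(s["position"][None]),F(174),s["contact_force"])
E
```

```text
14.6 [[-16.97 -72.73 242.62]] [-18.17 -72.1 ] [ 4.14 -2.9  -3.88]
```

>>> move_arm:
  moves:
    - {"gripper": -1,"xyz": [0.7,0.2,0],"angular": [0,0,0]}
    - {"gripper": -1,"xyz": [1.4,0.5,0],"angular": [0,0,0]}
    - {"gripper": -1,"xyz": [2.1,0.9,0],"angular": [0,0,0]}
    - {"gripper": -1,"xyz": [2.8,1.4,0],"angular": [0,0,0]}
    - {"gripper": -1,"xyz": [3.4,2.0,0],"angular": [0,0,0]}
    - {"gripper": -1,"xyz": [4.0,2.7,0],"angular": [0,0,0]}
    - {"gripper": -1,"xyz": [4.4,3.3,0],"angular": [0,0,0]}
    - {"gripper": -1,"xyz": [4.8,4.0,0],"angular": [0,0,0]}
    - {"gripper": -1,"xyz": [5.1,4.8,0],"angular": [0,0,0]}
    - {"gripper": -1,"xyz": [5.3,5.5,0],"angular": [0,0,0]}

```text
clock: 15.85
position: [458.6, -144.7, 242.6]
ee_rot: [-0.053, 0.999, -0.001, -0.0]
contact_force: [1.3, -5.3, -2.0]
gripper_width: -0.0
```

```bash
python3 - <<'E'
from path import *
s=arm.read_state();print(s["clock"],S(s["position"][None]),F(234),s["contact_force"])
E
```

```text
15.85 [[-71.98 -17.8  242.63]] [-71.13 -17.54] [ 1.31 -5.34 -1.99]
```

>>> move_arm:
  moves:
    - {"gripper": -1,"xyz": [0.2,0.7,0],"angular": [0,0,0]}
    - {"gripper": -1,"xyz": [0.3,1.4,0],"angular": [0,0,0]}
    - {"gripper": -1,"xyz": [0.3,2.0,0],"angular": [0,0,0]}
    - {"gripper": -1,"xyz": [0.3,2.8,0],"angular": [0,0,0]}
    - {"gripper": -1,"xyz": [0.2,3.5,0],"angular": [0,0,0]}
    - {"gripper": -1,"xyz": [-0.1,4.3,0],"angular": [0,0,0]}
    - {"gripper": -1,"xyz": [-0.4,5.0,0],"angular": [0,0,0]}
    - {"gripper": -1,"xyz": [-0.9,5.8,0],"angular": [0,0,0]}
    - {"gripper": -1,"xyz": [-1.5,6.5,0],"angular": [0,0,0]}
    - {"gripper": -1,"xyz": [-2.1,7.1,0],"angular": [0,0,0]}

```text
clock: 17.1
position: [469.8, -71.3, 242.1]
ee_rot: [-0.053, 0.999, -0.001, -0.003]
contact_force: [-4.4, -2.7, 1.9]
gripper_width: 0.1
```

```bash
python3 - <<'E'
from path import *
s=arm.read_state();print(s["clock"],S(s["position"][None]),F(294),s["contact_force"])
E
```

```text
17.1 [[-52.99  53.95 242.13]] [-49.97  53.15] [-4.4  -2.69  1.92]
```

Now on to about 345°, then retract and measure.

>>> move_arm:
  moves:
    - {"gripper": -1,"xyz": [-0.7,0.5,0],"angular": [0,0,0]}
    - {"gripper": -1,"xyz": [-1.4,0.9,0],"angular": [0,0,0]}
    - {"gripper": -1,"xyz": [-2.1,1.2,0],"angular": [0,0,0]}
    - {"gripper": -1,"xyz": [-2.8,1.5,0],"angular": [0,0,0]}
    - {"gripper": -1,"xyz": [-3.5,1.7,0],"angular": [0,0,0]}
    - {"gripper": -1,"xyz": [-4.2,1.8,0],"angular": [0,0,0]}
    - {"gripper": -1,"xyz": [-4.9,1.9,0],"angular": [0,0,0]}
    - {"gripper": -1,"xyz": [-5.5,1.9,0],"angular": [0,0,0]}
    - {"gripper": -1,"xyz": [-6.1,1.9,0],"angular": [0,0,0]}
    - {"gripper": -1,"xyz": [-6.1,1.9,0],"angular": [0,0,0]}

```text
clock: 18.35
position: [530.1, -45.0, 242.1]
ee_rot: [-0.053, 0.999, 0.0, -0.001]
contact_force: [-2.6, 2.0, -0.4]
gripper_width: 0.3
```

```bash
cat > hand.py <<'E'
from path import *
s=arm.read_state();print(s["clock"],S(s["position"][None]),F(348),s["contact_force"])
import os
for n in("top","scene"):
    snap(n,n+"_h")
    for f in(n+"0",n+"_h"):
        g=np.load(f"pics/{f}.npz");X=cloud(g["d"],g["K"],g["R"],g["t"]);Q=S(X.reshape(-1,3)).reshape(*X.shape)
        v=g["p"].max(-1);r=np.hypot(Q[...,0],Q[...,1])
        m=(g["d"]>0)&(v<75)&(r>45)&(r<90)&(Q[...,2]>245)&(Q[...,2]<300)
        P=Q[m]
        if len(P)>10:
            mid=(P[:,:2].min(0)+P[:,:2].max(0))/2
            print(f,len(P),"mean",P.mean(0),"ang",np.degrees(np.arctan2(P[:,1].mean(),P[:,0].mean())),"mid",mid,np.degrees(np.arctan2(mid[1],mid[0])),"px",np.argwhere(m).mean(0)[::-1])
        else: print(f,len(P))
E
python3 hand.py
```

```text
18.35 [[  9.73  73.72 242.12]] [11.6  72.94] [-2.58  1.96 -0.42]
top0 107 mean [ 44.96  50.73 285.6 ] ang 48.447362853772724 mid [47.2  48.86] 45.99512614543526 px [322.11 189.21]
top_h 0
scene0 155 mean [ 53.94  48.88 275.67] ang 42.18346494018218 mid [51.06 48.5 ] 43.52860000261012 px [236.26 198.75]
scene_h 221 mean [ 32.66  64.75 279.64] ang 63.23319598921384 mid [29.47 66.9 ] 66.22715868944296 px [242.23 190.71]
```

>>> move_arm:
  moves:
    - {"gripper": -1,"xyz": [1,0.5,0],"angular": [0,0,0]}
    - {"gripper": -1,"xyz": [2,2,0],"angular": [0,0,0]}
    - {"gripper": -1,"xyz": [3,7,0],"angular": [0,0,0]}
    - {"gripper": -1,"xyz": [4,12,0],"angular": [0,0,0]}
    - {"gripper": -1,"xyz": [6,17,0],"angular": [0,0,0]}
    - {"gripper": -1,"xyz": [8,20,0],"angular": [0,0,0]}
    - {"gripper": -1,"xyz": [8,20,0],"angular": [0,0,0]}
    - {"gripper": -1,"xyz": [8,20,0],"angular": [0,0,0]}

```text
clock: 19.45
position: [430.0, 145.6, 243.1]
ee_rot: [-0.054, 0.999, 0.0, 0.001]
contact_force: [0.2, -0.0, 0.8]
gripper_width: 0.3
```

```bash
python3 hand.py
```

```text
19.45 [[-69.36 273.95 243.12]] [11.6  72.94] [ 0.17 -0.01  0.77]
top0 107 mean [ 44.96  50.73 285.6 ] ang 48.447362853772724 mid [47.2  48.86] 45.99512614543526 px [322.11 189.21]
top_h 102 mean [ 29.92  61.82 286.63] ang 64.17246113746106 mid [31.67 60.97] 62.55110903669164 px [318.09 195.86]
scene0 155 mean [ 53.94  48.88 275.67] ang 42.18346494018218 mid [51.06 48.5 ] 43.52860000261012 px [236.26 198.75]
scene_h 148 mean [ 39.05  59.85 275.98] ang 56.871973140618444 mid [34.33 59.72] 60.107053708194776 px [240.47 193.78]
```

About 15.7° remain. I'll return behind the handle, then finish the arc slowly in small steps.

>>> move_arm:
  moves:
    - {"gripper": -1,"xyz": [-1,-5,0],"angular": [0,0,0]}
    - {"gripper": -1,"xyz": [-2.5,-10,0],"angular": [0,0,0]}
    - {"gripper": -1,"xyz": [-4,-15,0],"angular": [0,0,0]}
    - {"gripper": -1,"xyz": [-5.5,-19,0],"angular": [0,0,0]}
    - {"gripper": -1,"xyz": [-6.1,-19.8,0],"angular": [0,0,0]}
    - {"gripper": -1,"xyz": [-6.1,-19.8,0],"angular": [0,0,0]}
    - {"gripper": -1,"xyz": [-6.1,-19.8,0],"angular": [0,0,0]}

```text
clock: 20.42
position: [511.6, -44.5, 242.6]
ee_rot: [-0.054, 0.999, 0.0, -0.0]
contact_force: [-0.3, -0.3, 0.1]
gripper_width: -0.4
```

```bash
python3 - <<'E'
from path import *
s=arm.read_state();c=S(s["position"][None])[0];print(s["clock"],c,s["contact_force"])
for k in (344,348,352,356,358,360):
    q=F(k)+[2,.7];print(k,q,-(q-c[:2])[0]/10,(q-c[:2])[1]/10)
E
```

```text
20.425 [ -8.63  76.12 242.59] [-0.33 -0.27  0.15]
344 [ 9.42 73.77] -1.8058814814183386 -0.23524805773708551
348 [13.6  73.64] -2.2231482797280053 -0.24821103555110396
352 [17.94 73.17] -2.6572959659798547 -0.294696369291799
356 [22.44 72.32] -3.1076375520057566 -0.3804663948545368
358 [24.74 71.73] -3.3374144929655656 -0.43914168241250306
360 [27.06 71.03] -3.569442162356445 -0.5088518770911591
```

>>> move_arm:
  moves:
    - {"gripper": -1,"xyz": [-0.6,-0.1,0],"angular": [0,0,0]}
    - {"gripper": -1,"xyz": [-1.2,-0.2,0],"angular": [0,0,0]}
    - {"gripper": -1,"xyz": [-1.6,-0.2,0],"angular": [0,0,0]}
    - {"gripper": -1,"xyz": [-2.0,-0.2,0],"angular": [0,0,0]}
    - {"gripper": -1,"xyz": [-2.4,-0.3,0],"angular": [0,0,0]}
    - {"gripper": -1,"xyz": [-2.8,-0.3,0],"angular": [0,0,0]}
    - {"gripper": -1,"xyz": [-3.2,-0.4,0],"angular": [0,0,0]}
    - {"gripper": -1,"xyz": [-3.4,-0.4,0],"angular": [0,0,0]}
    - {"gripper": -1,"xyz": [-3.4,-0.4,0],"angular": [0,0,0]}

```text
clock: 21.55
position: [546.2, -45.4, 242.4]
ee_rot: [-0.053, 0.999, 0.0, -0.0]
contact_force: [-2.6, 2.0, -0.2]
gripper_width: 0.0
```

```bash
python3 - <<'E'
from path import *
s=arm.read_state();print(s["clock"],S(s["position"][None]),s["contact_force"])
E
```

```text
21.55 [[ 25.7   71.51 242.4 ]] [-2.55  1.96 -0.17]
```

>>> move_arm:
  moves:
    - {"gripper": -1,"xyz": [1,0.8,0],"angular": [0,0,0]}
    - {"gripper": -1,"xyz": [2,2.5,0],"angular": [0,0,0]}
    - {"gripper": -1,"xyz": [4,7,0],"angular": [0,0,0]}
    - {"gripper": -1,"xyz": [6,12,0],"angular": [0,0,0]}
    - {"gripper": -1,"xyz": [8,17,0],"angular": [0,0,0]}
    - {"gripper": -1,"xyz": [10,20,0],"angular": [0,0,0]}
    - {"gripper": -1,"xyz": [10,20,0],"angular": [0,0,0]}
    - {"gripper": -1,"xyz": [10,20,0],"angular": [0,0,0]}

```text
clock: 22.55
position: [425.2, 143.2, 243.0]
ee_rot: [-0.054, 0.999, 0.0, 0.001]
contact_force: [-0.9, -0.1, 0.0]
gripper_width: -0.2
```

```bash
python3 hand.py
```

```text
22.55 [[-74.35 272.07 243.01]] [11.6  72.94] [-0.94 -0.09  0.04]
top0 107 mean [ 44.96  50.73 285.6 ] ang 48.447362853772724 mid [47.2  48.86] 45.99512614543526 px [322.11 189.21]
top_h 106 mean [ 42.03  53.6  285.3 ] ang 51.89825574854151 mid [43.64 52.43] 50.22981445516891 px [321.01 190.57]
scene0 155 mean [ 53.94  48.88 275.67] ang 42.18346494018218 mid [51.06 48.5 ] 43.52860000261012 px [236.26 198.75]
scene_h 152 mean [ 51.15  51.95 276.09] ang 45.445219917168174 mid [48.35 51.68] 46.91046965884846 px [237.46 197.68]
```

About 3.4° remain (both cameras agree within about 0.2° on the mean). One last small nudge, ending 4 mm beyond the last contact.

>>> move_arm:
  moves:
    - {"gripper": -1,"xyz": [-1,-5,0],"angular": [0,0,0]}
    - {"gripper": -1,"xyz": [-3,-10,0],"angular": [0,0,0]}
    - {"gripper": -1,"xyz": [-5,-15,0],"angular": [0,0,0]}
    - {"gripper": -1,"xyz": [-7,-19,0],"angular": [0,0,0]}
    - {"gripper": -1,"xyz": [-8,-19.6,0],"angular": [0,0,0]}
    - {"gripper": -1,"xyz": [-8.5,-19.7,0],"angular": [0,0,0]}
    - {"gripper": -1,"xyz": [-9.2,-19.8,0],"angular": [0,0,0]}
    - {"gripper": -1,"xyz": [-9.8,-19.9,0],"angular": [0,0,0]}
    - {"gripper": -1,"xyz": [-10.2,-20.1,0],"angular": [0,0,0]}
    - {"gripper": -1,"xyz": [-10.35,-20.1,0],"angular": [0,0,0]}

```text
clock: 23.9
position: [548.9, -45.6, 242.7]
ee_rot: [-0.054, 0.999, 0.0, -0.001]
contact_force: [-4.6, 1.8, 2.6]
gripper_width: 0.3
```

```bash
python3 - <<'E'
from path import *
s=arm.read_state();print(s["clock"],S(s["position"][None]),s["contact_force"])
E
```

```text
23.9 [[ 28.36  71.1  242.66]] [-4.62  1.79  2.59]
```

>>> move_arm:
  moves:
    - {"gripper": -1,"xyz": [0,0,0],"angular": [0,0,0]}
    - {"gripper": -1,"xyz": [0,0,0],"angular": [0,0,0]}

```text
clock: 24.15
position: [549.4, -45.8, 242.7]
ee_rot: [-0.053, 0.999, 0.0, -0.0]
contact_force: [-3.7, 2.9, 2.0]
gripper_width: 0.2
```

```bash
python3 - <<'E'
from path import *
s=arm.read_state();print(s["clock"],S(s["position"][None]),s["contact_force"])
E
```

```text
24.15 [[ 28.84  70.84 242.66]] [-3.69  2.93  1.95]
```

>>> move_arm:
  moves:
    - {"gripper": -1,"xyz": [-0.08,-0.04,0],"angular": [0,0,0]}
    - {"gripper": -1,"xyz": [-0.08,-0.04,0],"angular": [0,0,0]}

```text
clock: 24.4
position: [550.5, -46.4, 242.6]
ee_rot: [-0.053, 0.999, -0.0, -0.0]
contact_force: [-3.5, 2.0, 1.8]
gripper_width: -0.1
```

>>> move_arm:
  moves:
    - {"gripper": -1,"xyz": [1,0.8,0],"angular": [0,0,0]}
    - {"gripper": -1,"xyz": [2,2.5,0],"angular": [0,0,0]}
    - {"gripper": -1,"xyz": [4,7,0],"angular": [0,0,0]}
    - {"gripper": -1,"xyz": [6,12,0],"angular": [0,0,0]}
    - {"gripper": -1,"xyz": [8,17,0],"angular": [0,0,0]}
    - {"gripper": -1,"xyz": [10.4,20,0],"angular": [0,0,0]}
    - {"gripper": -1,"xyz": [10.4,20,0],"angular": [0,0,0]}
    - {"gripper": -1,"xyz": [10.4,20,0],"angular": [0,0,0]}

```text
clock: 25.4
position: [425.7, 141.8, 242.9]
ee_rot: [-0.054, 0.999, 0.0, 0.001]
contact_force: [0.8, 0.8, -0.2]
gripper_width: -0.1
```

```bash
python3 hand.py; python3 - <<'E'
from tip import *
a=np.load("pics/scene_h.npz")["p"][150:290,100:310];b=np.load("pics/top_h.npz")["p"][130:290,230:450]
cv2.imwrite("pics/fin.png",np.hstack([cv2.resize(x,(395,263),interpolation=cv2.INTER_CUBIC) for x in(a,b)]))
E
```

```text
25.4 [[-74.05 270.55 242.9 ]] [11.6  72.94] [ 0.83  0.77 -0.24]
top0 107 mean [ 44.96  50.73 285.6 ] ang 48.447362853772724 mid [47.2  48.86] 45.99512614543526 px [322.11 189.21]
top_h 105 mean [ 45.29  50.31 285.71] ang 48.00649219431635 mid [47.37 48.27] 45.53392398244107 px [322.28 189.06]
scene0 155 mean [ 53.94  48.88 275.67] ang 42.18346494018218 mid [51.06 48.5 ] 43.52860000261012 px [236.26 198.75]
scene_h 154 mean [ 54.1   49.05 275.78] ang 42.195563609676555 mid [50.31 48.51] 43.9517367465814 px [236.32 198.76]
```

View pics/fin.png

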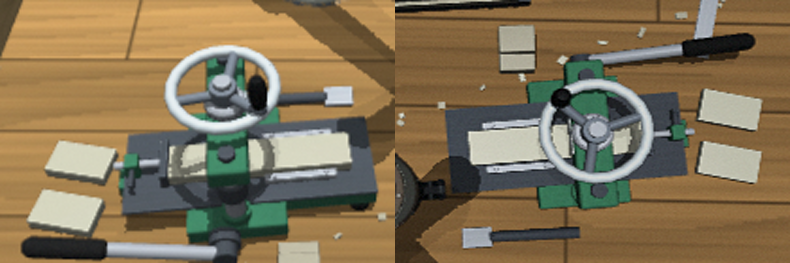

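The handle is back at its starting angle within about 0.4°, the strip lies flat against the stop, and the loose items are where they were. One last tail check, then I hand in.

```bash
python3 tail.py; python3 -c "
from bench import arm
print(arm.job_done())"
```

```text
25.5 [[-73.68 269.87 242.66]] [-0.02  0.08  0.19]
-28 147 [178.38 179.42 179.44 179.84] 69.98764150235014
-20 152 [179.01 179.84 179.9  180.  ] 69.94407014871317
15 132 [178.67 178.74 179.76 179.85] 69.92402008556697
22 126 [178.2  179.42 179.49 179.74] 70.00866193629471
the job is handed in; nothing more can be done
None
```

The strip is home against the length stop and the wheel has been pushed one full clockwise turn. I handed the job in at about 25.5 s with the arm clear of everything.

- **Strip:** I pushed it until the force rose to about 15 N with no further motion. At the last check its tail was about 179.9 mm from the cutting line (home is 180). Its top was 70 mm above the bench right across, so it lies flat.
- **Wheel:** I pushed the handle round with the shut fingers, with wrist-force readings of about 3–7 N between moves. After two small corrections by camera, the handle is back at its starting angle: the top view shows 0.4° past and the scene view shows 0.0°. I didn't measure the blade's height directly.
- **Loose items:** in the last picture those around the machine in view lie where they did at the start. The mallet and brush weren't in it, but the arm didn't go near them.
- **Disagreement:** the visible fingertips end about 26 mm above the reported TCP. Because of this, the first approach passed over the strip without touching it. I corrected the tool height by camera before pushing.

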